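Zero a coating gauge, then hold it square on a tilted panel light

TASK

Lift the coating gauge out of its dock and check its zero: stand it upright on the bare metal disc of the dock, press gently until its sprung foot is about half-way in, and hold it so for about a second. Then take the reading: set the foot inside the ring drawn on the back of the panel light on the tilted stand, with the gauge square to the panel and the foot again pressed about half-way in, gently and without shifting the stand's tilt or knocking the tools lying about. Finish while still holding the gauge like this; do not put it down or let go.

Things in the scene. Friction and masses are not known exactly. Their poses are not given: they have to be found in the camera images.
- gauge_grip (a point): Centre of the grey body of the coating gauge (0.18 kg), a rounded block 36 mm (x) by 30 mm (y) by 84 mm tall (z, pointing away from the foot), small dark screen on the -x face; grip it across the 30 mm, along y. At the start it stands in the dock's well, the body's underside resting on the tower, nose and foot hanging free in the 23 mm wide hole.
- foot_tip (a point): Centre of the contact face of the gauge's sprung foot: a round steel foot 12 mm in diameter that stands 12 mm proud of a round black nose (20 mm in diameter, 30 mm long) under the body, all on the gauge's z axis. Unpressed it lies 84 mm from gauge_grip along -z. Its z axis is the gauge's.
- foot (a joint): How far the gauge's sprung foot is pressed in: 0 = fully out, 0.010 m = stop. The spring pushes back with 1.6 N at first touch and 0.4 N more per mm (3.6 N half-way, 5.6 N at the stop).
- dock: Black gauge dock fixed to the bench, base plate 84 mm (x) by 172 mm (y). Origin at the centre of its underside, z up. A square tower 66 mm wide and 60 mm tall stands at y = +45 mm with the well for the gauge in its top; the zero disc is at y = -45 mm.
- zero_disc (a point): Centre of the upper face of the dock's zero disc: a bare aluminium disc 44 mm in diameter, level, 22 mm above the bench.
- spot (a point): Centre of the thin pen ring (27 mm in diameter) drawn off-centre on the flat back of the round white panel light (190 mm in diameter), on the surface. Its z axis is square to the panel and points out of it; its x axis runs up the slope, its y axis is level. The panel lies fixed on the stand.
- plate (a joint): Tilt of the stand's plate with the panel light, rad: 0 = level; it grows as the far edge rises, so that the panel faces the robot's side. The plate is clamped by friction.
- stand: Steel tilting work stand fixed to the bench, base 222 mm (x) by 220 mm (y), about 255 mm (y) over the clamp knobs. Origin at the centre of its underside, z up; the plate's hinge runs along its y at the edge x = -108 mm, 30 mm up.
- cutters: Side cutters with yellow grips lying on the bench, 133 mm long; leave alone.
- screwdriver: Screwdriver lying on the bench, 186 mm long; leave alone.
- tape: Roll of masking tape, 80 mm across, 30 mm tall; leave alone.
- meter: Hand multimeter lying on its back, 128 x 66 x 40 mm; leave alone.
There are look-alikes about, which are no part of the job. Leave any purple look-alike of the part that bears gauge_grip alone.

How it is judged:
By the outcome, as a careful person would: the job done as asked, in the order asked, and still so for the second after the job is handed in, while the arm keeps its last pose, push and grip.
It also fails if it takes over 45 s, if anything falls off the work surface, if the arm or the gripper's body presses on something with over 40 N, if the wrist force passes 120 N, or if a joint passes its speed limit or range.

ROBOT

A 6-joint arm with a two-finger parallel gripper is mounted at the origin on a cart in front of the work surface, level with it; the furniture and walls round the work are solid. World frame = base frame: x ahead of the robot, y to its left, z up, the work surface at z = 0. Lengths are in mm, angles in rad, forces in N, time in s.
With the tool pointing down it reaches from about 400 to 825 mm from the base axis. Payload 7 kg.
Tool frame: the origin (TCP) lies at the very end of the fingers, on their centre line; the grasp point (between the pads) lies env.hold_point_z behind it (env.hold_point_z is the distance from the TCP to the grasp point, in mm); z points along the fingers, y is the line along which they close (so a half turn about z gives the same grasp; the last joint's range is limited). The gripper opens to 85 mm and grips with 20 to 120 N. Pads are 22 mm wide; open, the fingers measure 114 mm over their backs; the gripper's body (76 mm by 85 mm) begins 54 mm behind the grasp point. The pads swing forward as they close: fully open they stand 13 mm farther back than shut.
Start: joints at [-1.003, 0.359, 0.012, 0, -1.224, -0.288], TCP at [186.384, -648.734, 191.802] pointing down, gripper open.
Joint ranges: [-3.07, 3.07], [-1.43, 2.12], [-1.02, 1.25], [-3.03, 1.67], [-3.05, -0], [-3.03, 3.03]. Speed limits (rad/s): [2.39, 2.39, 3.01, 3.14, 3.14, 3.14].

INTERFACE

Orientations are given as [roll, pitch, yaw] about the fixed x, y, z axes, in that order (R = Rz(yaw) Ry(pitch) Rx(roll)).
In Python, from cell import env, viewer, job gives the robot as it stands.
- The arm moves only by the tool step_arm, never from a script. Its argument "increments" is a list of rows, each a list of 2 entries, a list of its own where there are three numbers: the shift along the tool's x, y, z in mm, then the turn about the tool's z in rad. A call has 1 to 8 rows; each row shifts and turns the commanded pose from where the row before left it, along the tool's axes as they then stand; what a row does not reach is not made up. A row lasts 1/12 s, in which the tool goes at most 41.7 mm and 7.16 degrees, less where a joint would pass 70% of its speed; a pose out of reach is approached as far as the arm can. A call with a gripper value outside its range is refused whole. "grip" is the opening, from 0 (shut) to 1 (fully open), set as the call begins (left out, the last holds). The fingers move at their own pace and stop on an object; "squeeze" is the grip in N (left out, the last holds). Time passes only in rows, so rows that do not move let the fingers close. It gives the time, the measured TCP pose, the force, the opening and the grip force at its end, in the units of the state.
- env.sense(): the state, without advancing time (a new reading comes with each control period).
- viewer.read_camera(name): name is "scene" or "top"; returns the picture (384x512x3 uint8, red, green, blue); there is no depth.
- viewer.camera_params(name): a dict with "camera_matrix" (3x3 intrinsics, pixels), "xyz" and "rotation" of the camera in the world. Camera axes: x right, y down, z forward; pixel columns grow to the right and rows downward; lengths in mm; the calibration is good to about 2 mm. A picture is of the moment at which its call begins. camera_params takes no time and is no camera call.
- job.close_job(): hands the job in; it is judged then, once.
The state is a dict: "time_s": time; "qpos": joint angles; "dq": joint speeds; "joint_torque": joint torques, N m; "position": TCP position; "eef_rot": TCP orientation; "force": force on the tool from outside, world axes, zero at the start; "torque": the same for the moment, N m; "opening": finger opening in mm; "grasp_force": force on a finger pad.
Only numpy, scipy, OpenCV 4.12 (cv2) and the standard library are available. Lean on these libraries where they do the work, as an engineer would, in place of code of your own. Each camera call takes 0.05 s, during which the arm holds its last target. There are 200 camera calls.

## Working session

There is one attempt and no reset: what is moved stays moved. The work goes in short steps, Python scripts to look and compute and a tool call to move; the robot and the scene stay as the last step left them, time stands still between calls to the robot, and variables do not carry over. Pictures are saved under pics/ and viewed, at most 10 in all, crops included, and the job is handed in when it is done.

Besides the shell and the picture viewer there is one more tool, called after ">>>" as name(argument=value, ...) on one line, values as JSON. step_arm: Moves the arm, as the interface text tells. Its arguments: {"type":"object","properties":{"increments":{"type":"array"},"grip":{"type":"number"},"squeeze":{"type":"number"}},"required":["increments"]}

```bash
ls; mkdir -p pics; python3 - <<'E'
from cell import env, viewer, job
import cv2
for n in ("scene","top"):
    im=viewer.read_camera(n); cv2.imwrite(f"pics/{n}0.png",cv2.resize(im[:,:,::-1],(800,600),interpolation=cv2.INTER_CUBIC)); cv2.imwrite(f"raw_{n}0.png",im[:,:,::-1])
    print(n,viewer.camera_params(n))
print(env.sense(), env.hold_point_z)
E
```

```text
pics
scene {'camera_matrix': array([[462.92676178,   0.        , 261.24586799],
       [  0.        , 462.92676178, 194.82509492],
       [  0.        ,   0.        ,   1.        ]]), 'xyz': array([-274.24826441,  838.49170731, 1094.87494533]), 'rotation': array([-2.29194817, -0.01494367, -2.27655596])}
top {'camera_matrix': array([[446.36634821,   0.        , 257.65272971],
       [  0.        , 446.36634821, 189.51586191],
       [  0.        ,   0.        ,   1.        ]]), 'xyz': array([ 502.77616564,  119.33857322, 1398.32713297]), 'rotation': array([-3.07201667, -0.02562499, -1.590241  ])}
{'time_s': 0.1, 'qpos': array([-1.00292823e+00,  3.59336566e-01,  1.11755409e-02, -2.81832157e-04,
       -1.22413275e+00, -2.88092269e-01]), 'dq': array([ 0.00102893, -0.00100844,  0.00186136,  0.00159767, -0.00107779,
       -0.00118491]), 'joint_torque': array([-1.35967206e-03, -5.84765589e+01,  2.94106221e+01,  6.95445031e+00,
       -3.17794184e-03,  6.75041974e-06]), 'position': array([ 186.21538616, -648.30056163,  190.95937669]), 'eef_rot': array([ 3.14008163e+00, -1.71460248e-04, -2.86191265e+00]), 'force': array([-0.44413675, -0.82061526,  0.62655953]), 'torque': array([-0.02187628,  0.02171289,  0.01321642]), 'grasp_force': 0.0, 'opening': 85.38922050627949} 18.700000000000003
```

View pics/scene0.png

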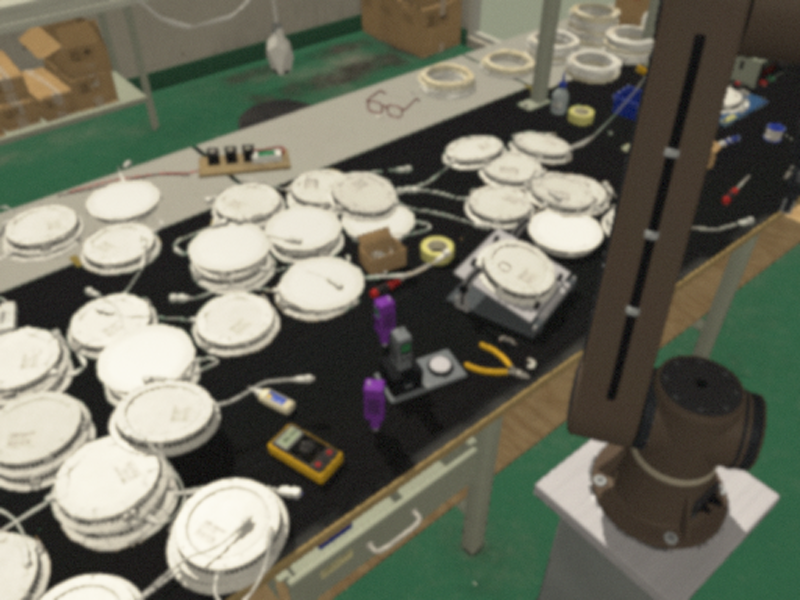

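View pics/top0.png

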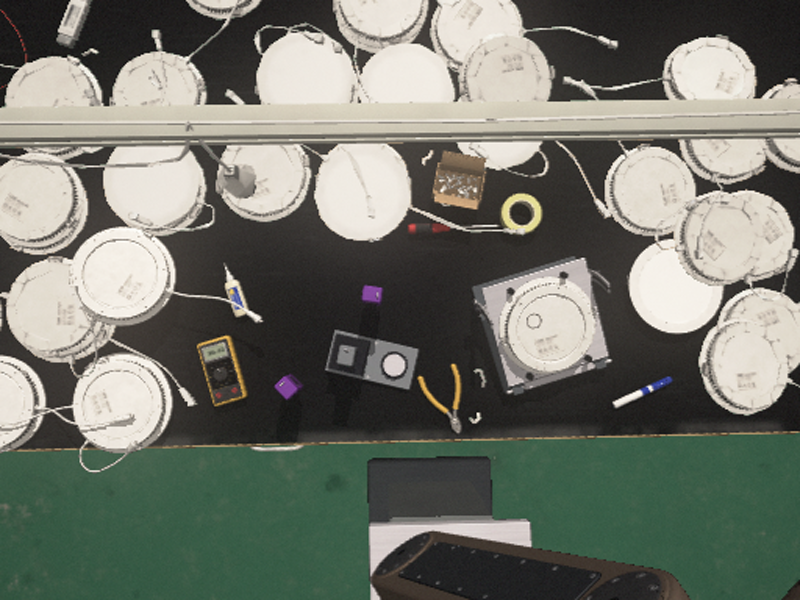

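The top view shows the grey gauge in the dock at (346,352), with the zero disc at (394,364). The ring on the panel is at (534,321), and the purple look-alikes are at (372,294) and (288,386). In the scene view the grey gauge is at (402,350) with the purple ones at (385,318) and (374,402). The grey one standing in the dock is the one meant. I'll confirm this in enlarged crops.

```bash
python3 - <<'E'
import cv2,numpy as np
t=cv2.imread("raw_top0.png"); s=cv2.imread("raw_scene0.png")
def c(im,x0,y0,w,h,f): return cv2.resize(im[y0:y0+h,x0:x0+w],(w*f,h*f),interpolation=cv2.INTER_CUBIC)
# rows: dock | stand, 400x300 each: 80x60 at 5 / 100x75 at 4
a=np.hstack([c(t,200,195,80,60,5),c(t,300,160,100,75,4)])
b=np.hstack([c(s,228,200,80,60,5),c(s,280,142,100,75,4)])
cv2.imwrite("pics/crop0.png",np.vstack([a,b]))
E
```

```text
(no output)
```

View pics/crop0.png

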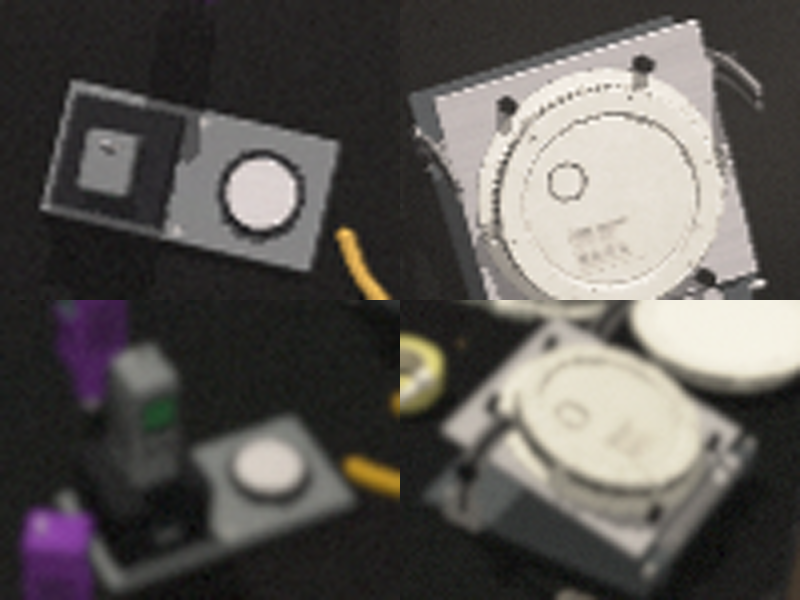

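The grey gauge with the green screen stands in the dock tower, and the purple pieces beside it are the look-alikes. In the crop, the ring is at (567,181) in the top view and (572,414) in the scene view. The disc is at (261,193). Next I'll take close-ups of the stand to get the plane.

```bash
python3 - <<'E'
import cv2,numpy as np
t=cv2.imread("raw_top0.png"); s=cv2.imread("raw_scene0.png")
def c(im,x0,y0,w,h,f): 
    o=cv2.resize(im[y0:y0+h,x0:x0+w],(w*f,h*f),interpolation=cv2.INTER_CUBIC)
    return o
cv2.imwrite("pics/st_t.png",c(t,295,160,110,98,6)); cv2.imwrite("pics/st_s.png",c(s,280,142,100,75,8))
E
```

```text
(no output)
```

View pics/st_t.png

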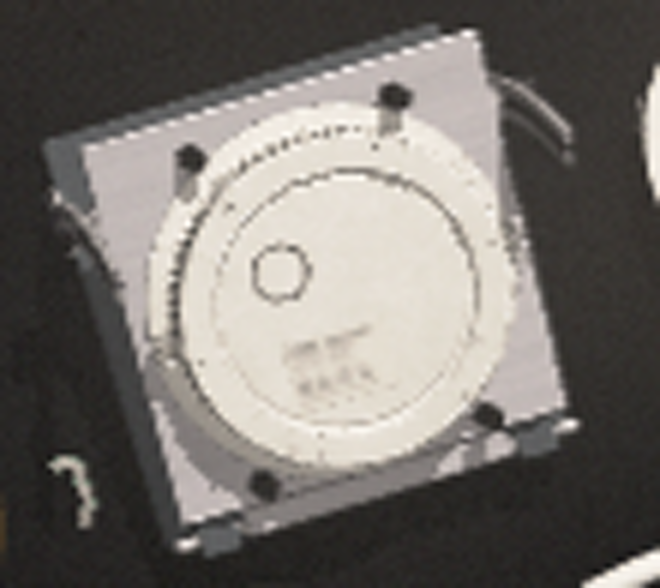

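View pics/st_s.png

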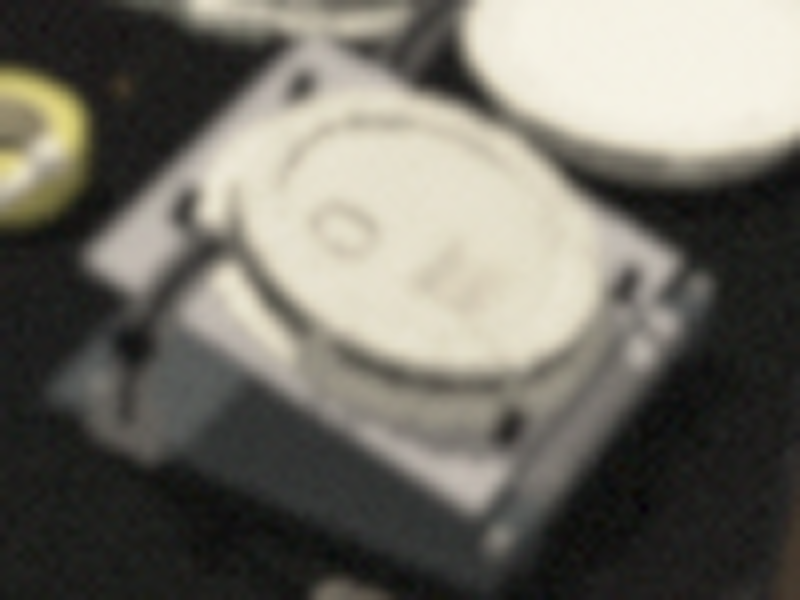

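The stand's top view shows the ring at (281,273), the plate corners at (84,148), (478,33), (565,405) and (180,530), and four clips. The scene view shows the ring at (345,229) and the corners at (85,258), (318,38), (690,262) and (482,520).

```bash
cat > h.py <<'E'
import numpy as np, cv2
from scipy.spatial.transform import Rotation as R
from cell import env, viewer, job
C={}
for n in ("scene","top"):
    p=viewer.camera_params(n); C[n]=(np.array(p["camera_matrix"]),np.array(p["xyz"]),R.from_euler("xyz",p["rotation"]).as_matrix())
def ray(n,uv):
    K,o,M=C[n]; d=M@np.linalg.solve(K,[uv[0],uv[1],1]); return o,d/np.linalg.norm(d)
def onz(n,uv,z):
    o,d=ray(n,uv); return o+d*(z-o[2])/d[2]
def tri(ut,us):
    (a,d),(b,e)=ray("top",ut),ray("scene",us)
    t=np.linalg.lstsq(np.c_[d,-e],b-a,rcond=None)[0]; p,q=a+t[0]*d,b+t[1]*e
    return (p+q)/2,np.linalg.norm(p-q)
def proj(n,P):
    K,o,M=C[n]; c=K@(M.T@(np.asarray(P)-o)); return c[:2]/c[2]
E
python3 - <<'E'
from h import *
np.set_printoptions(precision=1,suppress=True)
T=lambda p:((np.array(p)+.5)/6-.5)+[295,160]
S=lambda p:((np.array(p)+.5)/8-.5)+[280,142]
pts=dict(FL=((84,148),(85,258)),FR=((478,33),(318,38)),NR=((565,405),(690,262)),NL=((180,530),(482,520)),
cFL=((190,157),(185,208)),cFR=((395,97),(300,83)),cNR=((490,415),(628,283)),cNL=((264,484),(510,427)),ring=((281,273),(345,229)),
rodL=((185,545),(497,540)),rodR=((570,425),(703,285)))
P={}
for k,(a,b) in pts.items():
    P[k],e=tri(T(a),S(b)); print(k,P[k],e)
for ks in (("FL","FR","NR","NL"),("cFL","cFR","cNR","cNL")):
    A=np.array([P[k] for k in ks]); c=A.mean(0); n=np.linalg.svd(A-c)[2][2]; n*=np.sign(n[2])
    print(ks[0],"c",c,"n",n.round(3),"tilt",np.degrees(np.arccos(n[2])),"az",np.degrees(np.arctan2(n[1],n[0])),"resid",(A-c)@n,"ring above",(P["ring"]-c)@n)
d=P["rodL"]-P["rodR"]; print("rod az",np.degrees(np.arctan2(d[1],d[0])))
# dock
D=lambda p:((np.array(p)+.5)/5-.5)+[200,195]
DS=lambda p:((np.array(p)+.5)/5-.5)+[228,200]
disc,e=tri(D((261,193)),DS((270,168))); print("disc",disc,e, onz("top",D((261,193)),22))
g,e=tri(D((108,160)),DS((145,60))); print("gauge top",g,e, onz("top",D((108,160)),144))
cor=[D(p) for p in ((72,82),(340,143),(310,270),(42,210))]
Q=np.array([onz("top",p,14) for p in cor]); print("dock corners",Q,"sides",np.linalg.norm(Q-np.roll(Q,1,0),axis=1)); 
for i,j in((1,0),(2,3)): d=Q[j]-Q[i]; print(np.degrees(np.arctan2(d[1],d[0])))
G=[onz("top",D(p),144) for p in ((88,128),(138,138),(128,195),(80,190))]; print(np.array(G))
E
```

```text
FL [607.1 -66.   88.4] 2.1335959302314627
FR [ 660.4 -264.7   86.6] 0.22844416802756232
NR [ 472.9 -317.3   41.1] 4.755330038885715
NL [ 415.3 -117.2   39.9] 0.4643381923891028
cFL [ 600.5 -118.1   94.1] 0.15046897186142613
cFR [ 628.2 -218.3  100.1] 0.9121411509681392
cNR [ 470.8 -273.1   53.2] 0.5875509458442154
cNL [ 438.3 -157.7   53.8] 0.25725476727205254
ring [ 543.2 -160.1   96.3] 1.1010980387744007
rodL [ 407.6 -120.5   32.1] 0.7515184877253407
rodR [ 463.9 -321.1   31.6] 0.8606123218442769
FL c [ 538.9 -191.3   64. ] n [-0.2 -0.1  1. ] tilt 13.435237222526702 az -164.09271860747148 resid [ 0.5 -0.5  0.5 -0.5] ring above 28.531390532313942
cFL c [ 534.5 -191.8   75.3] n [-0.2 -0.   1. ] tilt 14.73504958936644 az -169.12624016742842 resid [-1.8  1.8 -1.6  1.6] ring above 16.653853941817495
rod az 105.66087993102192
disc [463.7 102.6  17.9] 0.42694372953697446 [463.9 102.8  22. ]
gauge top [487.4 189.1 148.4] 0.2307283964276957 [487.5 189.4 144. ]
dock corners [[534.4 218.3  14. ]
 [493.5  53.2  14. ]
 [415.8  73.4  14. ]
 [456.  237.7  14. ]] sides [ 80.8 170.   80.3 169.2]
76.09684704247242
76.26710757103746
[[505.5 200.4 144. ]
 [499.4 172.5 144. ]
 [467.8 178.6 144. ]
 [471.1 205.3 144. ]]
```

>>> step_arm(increments=[[[-21, 13.3, -3], 0], [[-21, 13.3, -3], 0], [[-21, 13.3, -3], 0], [[-21, 13.3, -3], 0], [[-21, 13.3, -3], 0], [[-21, 13.3, -3], 0], [[-21, 13.3, -3], 0], [[-21, 13.3, -3], 0]], grip=1)

```text
time_s: 0.77
position: [319.0, -498.9, 215.6]
eef_rot: [3.141, -0.0, -2.862]
force: [-0.3, -0.1, 0.6]
opening: 85.4
grasp_force: 0.0
```

>>> step_arm(increments=[[[-21, 13.3, -3], 0], [[-21, 13.3, -3], 0], [[-21, 13.3, -3], 0], [[-21, 13.3, -3], 0], [[-21, 13.3, -3], 0], [[-21, 13.3, -3], 0], [[-21, 13.3, -3], 0], [[-21, 13.3, -3], 0]])

```text
time_s: 1.43
position: [451.0, -350.2, 239.6]
eef_rot: [3.141, -0.0, -2.862]
force: [1.6, -0.2, 0.2]
opening: 85.5
grasp_force: 0.0
```

>>> step_arm(increments=[[[0, 0, 0], -0.12], [[0, 0, 0], -0.12], [[0, 0, 0], -0.12], [[0, 0, 0], -0.12], [[0, 0, 0], -0.12], [[0, 0, 0], -0.12], [[0, 0, 0], -0.12], [[0, 0, 0], -0.12]])

```text
time_s: 2.1
position: [450.3, -351.2, 239.4]
eef_rot: [3.141, 0.0, -1.896]
force: [0.2, 0.2, -0.1]
opening: 85.4
grasp_force: 0.0
```

>>> step_arm(increments=[[[0, 0, 0], -0.12], [[0, 0, 0], -0.12], [[0, 0, 0], -0.12], [[0, 0, 0], -0.12], [[0, 0, 0], -0.12], [[0, 0, 0], -0.12], [[0, 0, 0], -0.12], [[0, 0, 0], -0.12]])

```text
time_s: 2.77
position: [450.3, -351.2, 239.3]
eef_rot: [3.141, 0.001, -0.936]
force: [0.8, -0.1, -0.1]
opening: 85.2
grasp_force: 0.0
```

>>> step_arm(increments=[[[0, 0, 0], -0.12], [[0, 0, 0], -0.12], [[0, 0, 0], -0.12], [[0, 0, 0], -0.12], [[0, 0, 0], -0.12], [[0, 0, 0], -0.1], [[0, 0, 0], 0]])

```text
time_s: 3.35
position: [450.3, -351.3, 239.4]
eef_rot: [-3.141, 0.001, -0.237]
force: [-0.2, 0.1, -0.2]
opening: 85.6
grasp_force: 0.0
```

>>> step_arm(increments=[[[-5.8, -33.4, 0], 0], [[-5.8, -33.4, 0], 0], [[-5.8, -33.4, 0], 0], [[-5.8, -33.4, 0], 0], [[-5.8, -33.4, 0], 0], [[-5.8, -33.4, 0], 0], [[-5.8, -33.4, 0], 0], [[-5.8, -33.4, 0], 0]])

```text
time_s: 4.02
position: [469.1, -79.3, 239.8]
eef_rot: [-3.141, -0.0, -0.246]
force: [0.5, 0.0, 0.0]
opening: 85.5
grasp_force: 0.0
```

>>> step_arm(increments=[[[-5.8, -33.4, 0], 0], [[-5.8, -33.4, 0], 0], [[-5.8, -33.4, 0], 0], [[-5.8, -33.4, 0], 0], [[-5.8, -33.4, 0], 0], [[-5.8, -33.4, 0], 0], [[-5.8, -33.4, 0], 0], [[-5.8, -33.4, 0], 0]])

```text
time_s: 4.68
position: [488.0, 191.3, 239.8]
eef_rot: [-3.141, 0.0, -0.246]
force: [0.7, 0.0, 0.8]
opening: 85.7
grasp_force: 0.0
```

```bash
python3 - <<'E'
from h import *
a=viewer.read_camera("top")[:,:,::-1]; b=viewer.read_camera("scene")[:,:,::-1]
c=lambda im,x,y,w,h,f: cv2.resize(im[y:y+h,x:x+w],(w*f,h*f),interpolation=cv2.INTER_CUBIC)
cv2.imwrite("pics/above.png",np.hstack([c(a,180,180,100,75,4),c(b,215,165,100,75,4)]))
print(env.sense()["position"],env.sense()["eef_rot"])
E
```

```text
[488.52258611 193.3628869  239.03370204] [ 3.14119088e+00  5.16741369e-04 -2.42435279e-01]
```

View pics/above.png

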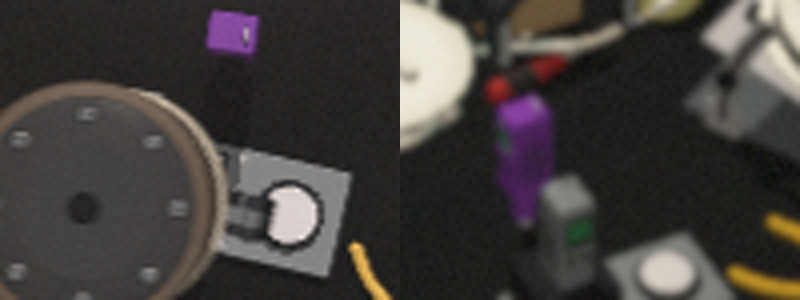

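The view from above shows the gripper over the gauge and the disc clear at (295,215). Now I'll descend.

>>> step_arm(increments=[[[-1.6, 4.1, 10], 0], [[0, 0, 20], 0], [[0, 0, 25], 0], [[0, 0, 25], 0], [[0, 0, 25], 0], [[0, 0, 25], 0], [[0, 0, 20], 0], [[0, 0, 5], 0]])

```text
time_s: 5.45
position: [483.3, 183.1, 81.1]
eef_rot: [3.137, 0.004, -0.246]
force: [-0.9, -0.1, 0.3]
opening: 85.6
grasp_force: 0.0
```

>>> step_arm(increments=[[[0, 0, 0], 0], [[0, 0, 0], 0], [[0, 0, 0], 0], [[0, 0, 0], 0], [[0, 0, 0], 0], [[0, 0, 0], 0]], grip=0, squeeze=40)

```text
time_s: 5.95
position: [486.9, 186.8, 86.2]
eef_rot: [-3.139, -0.002, -0.241]
force: [-0.2, 0.6, 6.8]
opening: 29.5
grasp_force: 39.4
```

>>> step_arm(increments=[[[0, 0, 0], 0], [[0, 0, 0], 0], [[0, 0, 0], 0]])

```text
time_s: 6.2
position: [486.9, 186.8, 86.2]
eef_rot: [-3.14, -0.002, -0.241]
force: [-1.1, 1.1, 7.6]
opening: 29.5
grasp_force: 39.4
```

>>> step_arm(increments=[[[0, 0, -10], 0], [[0, 0, -15], 0], [[0, 0, -20], 0], [[0, 0, -20], 0], [[0, 0, -10], 0], [[0, 0, 0], 0], [[0, 0, 0], 0], [[0, 0, 0], 0]])

```text
time_s: 6.87
position: [485.0, 185.6, 158.6]
eef_rot: [3.14, 0.001, -0.242]
force: [-0.3, -0.6, -2.7]
opening: 29.3
grasp_force: 39.3
```

```bash
python3 - <<'E'
from h import *
a=viewer.read_camera("top")[:,:,::-1]; b=viewer.read_camera("scene")[:,:,::-1]
c=lambda im,x,y,w,h,f: cv2.resize(im[y:y+h,x:x+w],(w*f,h*f),interpolation=cv2.INTER_CUBIC)
cv2.imwrite("pics/lift.png",c(b,215,140,100,100,6)); cv2.imwrite("raw_lift.png",b)
print(env.sense()["position"],env.sense()["eef_rot"],env.sense()["force"])
E
```

```text
[485.10074185 185.54366019 158.48792546] [ 3.13984735e+00  1.58935588e-03 -2.41996016e-01] [-0.11254169  0.00305329 -2.04535841]
```

View pics/lift.png

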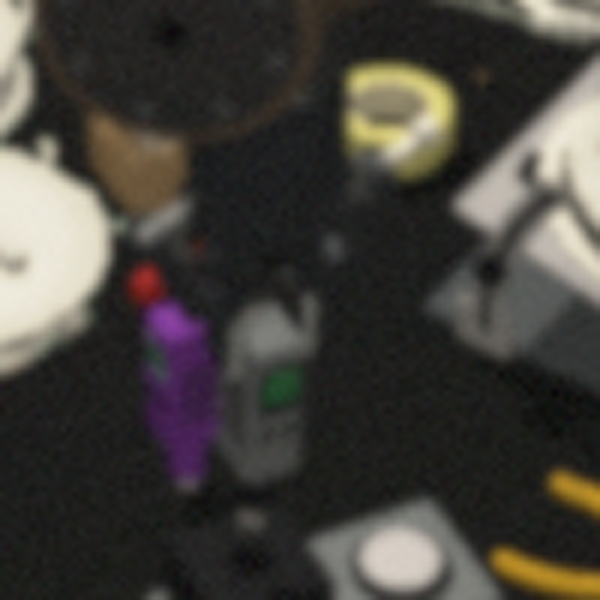

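The gauge is lifted upright, with its foot visible at (250,518) above the well. The measured weight is about 2 N. Next I'll move it over the disc.

>>> step_arm(increments=[[[0, 14, 0], 0], [[0, 18, 0], 0], [[0, 20, 0], 0], [[0, 20, 0], 0], [[0.7, 13.7, 0], 0], [[0, 0, 10], 0], [[0, 0, 15], 0], [[0, 0, 15], 0]])

```text
time_s: 7.63
position: [466.2, 102.1, 119.4]
eef_rot: [-3.14, -0.001, -0.243]
force: [-0.1, 1.2, -1.9]
opening: 29.5
grasp_force: 39.4
```

>>> step_arm(increments=[[[0, 0, 12], 0], [[0, 0, 7], 0], [[0, 0, 3], 0], [[0, 0, 0], 0], [[0, 0, 0], 0]])

```text
time_s: 8.05
position: [466.4, 102.8, 98.1]
eef_rot: [-3.141, -0.0, -0.242]
force: [-0.8, -0.2, -0.9]
opening: 29.5
grasp_force: 39.4
```

```bash
python3 - <<'E'
from h import *
s=env.sense(); print(s["position"],s["eef_rot"],s["force"])
print(proj("scene",[483.7,186,90.3]),(250/6+215,518/6+140))
E
```

```text
[466.35492967 102.77390966  98.09380898] [-3.14149864e+00 -3.37903917e-04 -2.41699803e-01] [-0.78008034 -0.23581764 -0.94941666]
[257.97197928 225.63590077] (256.6666666666667, 226.33333333333331)
```

>>> step_arm(increments=[[[0, 0, 3], 0], [[0, 0, 3], 0], [[0, 0, 0], 0], [[0, 0, 0], 0]])

```text
time_s: 8.38
position: [466.0, 102.7, 91.8]
eef_rot: [3.142, -0.0, -0.242]
force: [0.5, -0.2, -1.1]
opening: 29.3
grasp_force: 39.3
```

>>> step_arm(increments=[[[0, 0, 2], 0], [[0, 0, 0], 0], [[0, 0, 0], 0]])

```text
time_s: 8.63
position: [466.1, 102.7, 89.8]
eef_rot: [-3.142, -0.0, -0.242]
force: [0.2, 0.0, -1.1]
opening: 29.4
grasp_force: 39.4
```

>>> step_arm(increments=[[[0, 0, 2], 0], [[0, 0, 0], 0], [[0, 0, 0], 0]])

```text
time_s: 8.88
position: [466.2, 102.8, 87.9]
eef_rot: [-3.141, -0.0, -0.242]
force: [-0.8, 0.3, 0.9]
opening: 29.6
grasp_force: 39.7
```

>>> step_arm(increments=[[[0, 0, 1], 0], [[0, 0, 0], 0], [[0, 0, 0], 0]])

```text
time_s: 9.13
position: [466.2, 102.8, 86.9]
eef_rot: [-3.141, -0.0, -0.242]
force: [-0.3, 0.6, 1.1]
opening: 29.3
grasp_force: 39.9
```

>>> step_arm(increments=[[[0, 0, 1.2], 0], [[0, 0, 1], 0], [[0, 0, 0], 0], [[0, 0, 0], 0]])

```text
time_s: 9.47
position: [466.2, 102.8, 84.7]
eef_rot: [-3.141, -0.0, -0.242]
force: [0.2, 0.4, 2.3]
opening: 29.2
grasp_force: 40.2
```

>>> step_arm(increments=[[[0, 0, 0], 0], [[0, 0, 0], 0], [[0, 0, 0], 0], [[0, 0, 0], 0]])

```text
time_s: 9.8
position: [466.2, 102.8, 84.7]
eef_rot: [-3.141, -0.0, -0.242]
force: [0.8, 0.9, 1.4]
opening: 29.2
grasp_force: 40.3
```

>>> step_arm(increments=[[[0, 0, 0], 0], [[0, 0, 0], 0], [[0, 0, 0], 0], [[0, 0, 0], 0]])

```text
time_s: 10.13
position: [466.1, 102.8, 84.7]
eef_rot: [-3.141, -0.0, -0.242]
force: [1.0, 1.1, 1.7]
opening: 29.5
grasp_force: 40.4
```

```bash
python3 - <<'E'
from h import *
f=[]
for i in range(6):
    viewer.read_camera("scene"); f.append(env.sense()["force"])
print(np.mean(f,0),np.std(f,0),env.sense()["position"],env.sense()["time_s"])
E
```

```text
[0.59599016 1.2054558  2.15449011] [0.5871423  0.49329772 0.40933493] [466.10358796 102.74849364  84.62826474] 10.4333
```

>>> step_arm(increments=[[[0, 0, 0], 0], [[0, 0, 0], 0], [[0, 0, 0], 0], [[0, 0, -4], 0], [[0, 0, -8], 0], [[0, 0, -10], 0], [[0, 0, -4], 0.12], [[0, 0, 0], 0.12]])

```text
time_s: 11.1
position: [466.2, 102.7, 112.2]
eef_rot: [-3.141, -0.001, -0.487]
force: [0.0, -0.3, -2.0]
opening: 29.5
grasp_force: 39.4
```

>>> step_arm(increments=[[[0, 0, 0], 0.12], [[0, 0, 0], 0.12], [[0, 0, 0], 0.12], [[0, 0, 0], 0.12], [[0, 0, 0], 0.12], [[0, 0, 0], 0.12], [[0, 0, 0], 0.12], [[0, 0, 0], 0.12]])

```text
time_s: 11.77
position: [465.5, 102.3, 111.1]
eef_rot: [3.141, -0.0, -1.448]
force: [0.8, -0.6, -1.9]
opening: 29.5
grasp_force: 39.4
```

>>> step_arm(increments=[[[0, 0, 0], 0.12], [[0, 0, 0], 0.12], [[0, 0, 0], 0.12], [[0, 0, 0], 0.01], [[0, 0, 4], 0], [[0, 0, 4], 0], [[0, 0, 3], 0], [[0, 0, 0], 0]])

```text
time_s: 12.43
position: [465.4, 102.3, 98.7]
eef_rot: [3.14, -0.001, -1.81]
force: [-0.8, 0.8, -1.6]
opening: 29.2
grasp_force: 39.4
```

```bash
python3 - <<'E'
from h import *
f=[]
for i in range(6):
    viewer.read_camera("scene"); f.append(env.sense()["force"])
s=env.sense();print(np.mean(f,0),s["position"],s["eef_rot"],s["time_s"],s["qpos"])
E
```

```text
[ 0.01401285  0.20850842 -1.57011361] [466.11640301 102.72585216  99.69995542] [-3.14148779e+00  7.87920151e-05 -1.81144939e+00] 12.7333 [ 6.30474596e-01  1.17295443e-01 -5.41424616e-01  3.72910798e-05
 -9.11948460e-01 -8.71150486e-01]
```

>>> step_arm(increments=[[[-8, 0, 0], 0], [[-10, 0, 0], 0], [[-10, 0, 0], 0], [[-8, 0, 0], 0], [[-3, 0, 0], 0], [[0, 0, 0], 0], [[0, 0, 0], 0]], squeeze=20)

```text
time_s: 13.32
position: [475.1, 140.8, 99.4]
eef_rot: [3.141, -0.0, -1.811]
force: [-0.8, -0.2, -1.9]
opening: 29.1
grasp_force: 39.4
```

>>> step_arm(increments=[[[-2, 0, 0], 0], [[-2, 0, 0], 0], [[-1, 0, 0], 0], [[0, 0, 0], 0]])

```text
time_s: 13.65
position: [476.6, 145.5, 99.7]
eef_rot: [-3.141, 0.0, -1.812]
force: [-1.4, 0.3, -2.3]
opening: 29.6
grasp_force: 39.4
```

>>> step_arm(increments=[[[-1, 0, 0], 0], [[-1, 0, 0], 0], [[0, 0, 0], 0]])

```text
time_s: 13.9
position: [477.1, 147.4, 99.6]
eef_rot: [-3.141, 0.0, -1.812]
force: [-0.2, 0.9, -3.0]
opening: 29.4
grasp_force: 39.4
```

>>> step_arm(increments=[[[-1, 0, 0], 0], [[-1, 0, 0], 0], [[0, 0, 0], 0]])

```text
time_s: 14.15
position: [477.4, 149.1, 99.6]
eef_rot: [3.141, -0.001, -1.812]
force: [0.1, -1.2, -0.5]
opening: 29.0
grasp_force: 39.6
```

>>> step_arm(increments=[[[0, 0, 0], 0], [[-1, 0, 0], 0], [[-1, 0, 0], 0], [[0, 0, 0], 0]], grip=0, squeeze=20)

```text
time_s: 14.48
position: [477.9, 150.9, 99.6]
eef_rot: [3.141, -0.001, -1.812]
force: [0.0, -3.3, 0.6]
opening: 29.2
grasp_force: 37.1
```

>>> step_arm(increments=[[[-1, 0, 0], 0], [[-1, 0, 0], 0], [[0, 0, 0], 0]])

```text
time_s: 14.73
position: [478.2, 153.1, 99.4]
eef_rot: [3.141, -0.0, -1.812]
force: [-0.9, -3.2, -1.0]
opening: 29.5
grasp_force: 31.4
```

>>> step_arm(increments=[[[-1, 0, 0], 0], [[-1, 0, 0], 0], [[-1, 0, 0], 0], [[-1, 0, 0], 0], [[-1, 0, 0], 0], [[0, 0, 0], 0], [[0, 0, 0], 0]])

```text
time_s: 15.32
position: [479.7, 158.2, 99.6]
eef_rot: [-3.142, 0.0, -1.812]
force: [0.5, -3.2, -2.2]
opening: 29.6
grasp_force: 28.1
```

>>> step_arm(increments=[[[-1, 0, 0], 0], [[-1, 0, 0], 0], [[-1, 0, 0], 0], [[-0.5, 0, 0], 0], [[0, 0, 0], 0], [[0, 0, 0], 0]])

```text
time_s: 15.82
position: [480.5, 161.5, 99.6]
eef_rot: [-3.142, 0.0, -1.812]
force: [1.7, -3.9, -1.4]
opening: 29.4
grasp_force: 28.1
```

```bash
python3 - <<'E'
from h import *
b=viewer.read_camera("scene")[:,:,::-1]
c=lambda im,x,y,w,h,f: cv2.resize(im[y:y+h,x:x+w],(w*f,h*f),interpolation=cv2.INTER_CUBIC)
cv2.imwrite("pics/piv.png",c(b,225,155,85,75,8)); cv2.imwrite("raw_piv.png",b)
s=env.sense();print(s["position"],s["force"],s["grasp_force"])
E
```

```text
[480.55135755 161.47932699  99.64434224] [ 1.07107039 -2.30327301 -0.65594304] 28.062488436698914
```

View pics/piv.png

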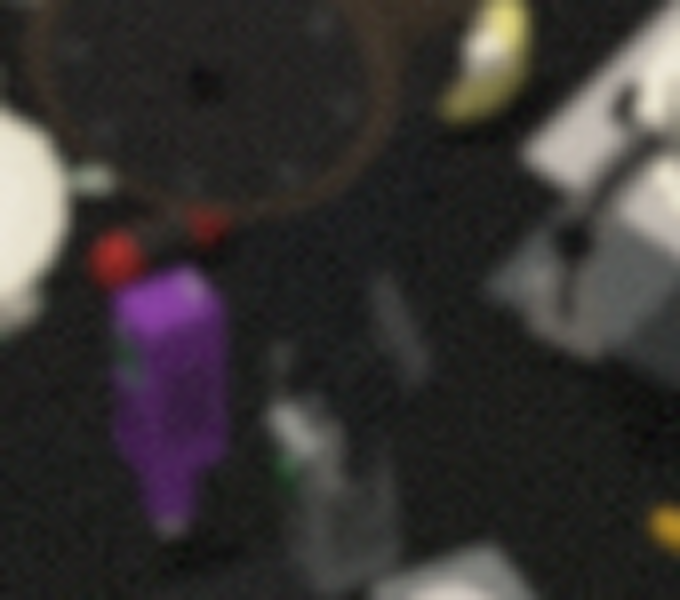

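The gauge leans in the grip, its left edge running from (268,410) to (315,585). I'll back off, tighten the grip and go to the panel.

>>> step_arm(increments=[[[1, 0, 0], 0], [[3, 0, 0], 0], [[8, 0, 0], 0], [[10, 0, 0], 0], [[8, 0, -5], 0], [[0, 0, -15], 0], [[0, 0, -25], 0], [[0, 0, -25], 0]], grip=0, squeeze=50)

```text
time_s: 16.53
position: [472.6, 131.0, 170.4]
eef_rot: [3.141, -0.001, -1.813]
force: [0.8, 1.3, -1.4]
opening: 29.0
grasp_force: 56.1
```

>>> step_arm(increments=[[[8, -3.2, -20], 0], [[20, -8, -15], 0], [[28, -11.3, -5], 0], [[28, -11.3, 0], 0], [[28, -11.3, 0], 0], [[28, -11.3, 0], 0], [[28, -11.3, 0], 0], [[28, -11.3, 0], 0]])

```text
time_s: 17.2
position: [502.7, -78.9, 210.3]
eef_rot: [-3.141, 0.001, -1.812]
force: [0.5, 0.7, -1.3]
opening: 28.9
grasp_force: 56.2
```

>>> step_arm(increments=[[[28, -11.3, 0], 0], [[28, -11.3, 0], 0], [[20, -8, 0], -0.05], [[9, -3.5, 0], -0.1], [[0, 0, 0], -0.12], [[0, 0, 0], -0.12], [[0, 0, 0], -0.12], [[0, 0, 0], -0.12]])

```text
time_s: 17.87
position: [515.9, -168.2, 209.9]
eef_rot: [-3.141, 0.0, -1.177]
force: [-0.5, 0.5, -1.6]
opening: 28.9
grasp_force: 56.2
```

>>> step_arm(increments=[[[0, 0, 0], -0.12], [[0, 0, 0], -0.12], [[0, 0, 0], -0.12], [[0, 0, 0], -0.12], [[0, 0, 0], -0.12], [[0, 0, 0], -0.12], [[0, 0, 0], -0.12], [[0, 0, 0], -0.12]])

```text
time_s: 18.53
position: [515.9, -168.0, 210.1]
eef_rot: [-3.141, -0.0, -0.216]
force: [0.2, -0.3, -2.0]
opening: 28.7
grasp_force: 56.2
```

>>> step_arm(increments=[[[0, 0, 0], -0.12], [[0, 0, 0], -0.12], [[0, 0, 0], -0.12], [[0, 0, 0], -0.12], [[0, 0, 0], 0], [[0, 0, 0], 0], [[0, 0, 0], 0]])

```text
time_s: 19.12
position: [516.3, -167.8, 209.8]
eef_rot: [-3.142, -0.0, 0.254]
force: [-1.2, -0.6, -2.4]
opening: 28.5
grasp_force: 56.2
```

```bash
python3 - <<'E'
from h import *
b=viewer.read_camera("scene")[:,:,::-1].copy(); s=env.sense()
cv2.imwrite("raw_hov.png",b)
p=s["position"]; y=s["eef_rot"][2]; xh=np.array([np.cos(y),np.sin(y),0]); f=8; o=np.array([280,100])
im=cv2.resize(b[100:175,280:380],None,fx=f,fy=f,interpolation=cv2.INTER_CUBIC)
for th in (0,8,13.6,18):
    t=np.radians(th); ax=np.sin(t)*xh-np.cos(t)*np.array([0,0,1]); side=np.cos(t)*xh+np.sin(t)*np.array([0,0,1])
    g=p+[0,0,18.7]-1.5*side+2.3*ax
    out=[(proj("scene",g+k*ax)+.5-o)*f for k in (84,-42)]
    print(th,*[q.round() for q in out])
    cv2.circle(im,tuple(int(v) for v in out[0]),3,(0,255,255) if th!=13.6 else (0,0,255),-1)
print(p,s["eef_rot"]); cv2.imwrite("pics/hov.png",im)
E
```

```text
0 [419. 505.] [455. 256.]
8 [394. 494.] [467. 261.]
13.6 [378. 484.] [475. 266.]
18 [365. 476.] [482. 271.]
[ 516.34916233 -167.71282381  209.79577712] [-3.14158756e+00 -2.73585682e-04  2.54596345e-01]
```

View pics/hov.png

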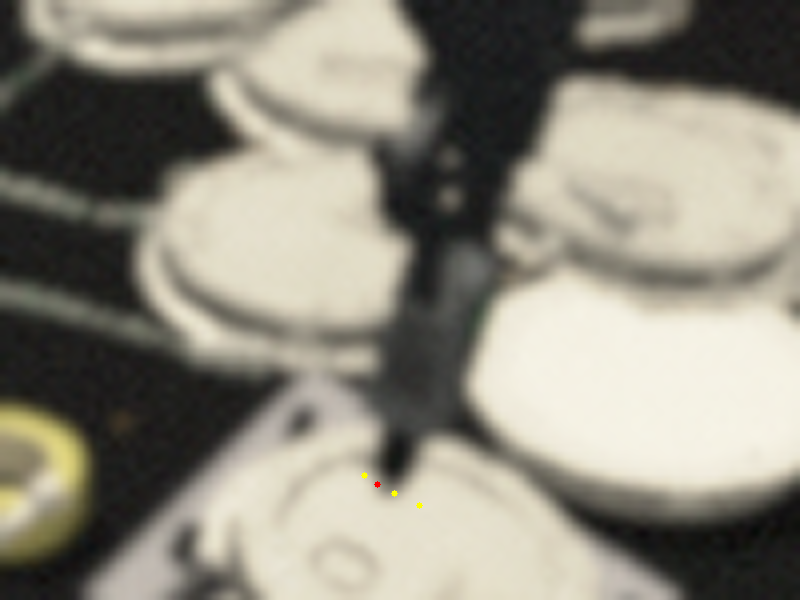

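```bash
python3 - <<'E'
import cv2,numpy as np
g=cv2.cvtColor(cv2.imread("raw_hov.png"),cv2.COLOR_BGR2GRAY).astype(float)
for y in range(128,166):
    r=g[y,318:348]; print(y,*r.astype(int))
E
```

```text
128 222 221 221 216 213 210 205 200 191 165 122 87 62 39 32 27 27 29 30 29 29 28 35 69 118 144 139 124 121 137
129 222 220 222 220 218 216 215 211 203 187 162 138 105 66 34 30 24 35 35 39 41 39 43 81 138 175 171 152 137 147
130 222 220 220 219 219 219 219 218 215 209 195 179 145 95 46 30 32 42 57 63 68 60 54 82 133 174 186 177 169 170
131 220 220 218 218 219 220 219 220 220 217 211 197 160 101 45 29 37 51 69 85 91 84 75 78 112 142 165 179 183 176
132 219 219 219 218 217 219 220 220 220 220 215 193 150 89 45 31 42 60 84 94 105 105 92 82 79 98 126 161 170 161
133 220 219 218 217 219 219 220 220 220 218 213 183 129 67 38 32 44 67 89 98 109 111 101 87 79 87 108 130 136 137
134 218 218 218 218 219 218 218 219 220 218 207 172 113 60 33 33 46 68 88 98 107 108 100 83 89 105 118 122 126 142
135 219 217 217 219 219 220 218 220 218 214 197 151 94 51 33 33 47 70 89 92 98 96 86 79 92 119 141 154 171 191
136 219 217 216 217 217 217 217 215 215 210 182 131 79 49 34 33 48 72 85 83 85 83 77 87 122 158 186 203 216 225
137 218 213 212 215 217 218 215 210 211 204 175 124 76 55 48 42 56 76 86 79 76 72 79
[... 2571 characters left out ...]
 108 106 144 186 214 220 222 219 218 210 202 192 197 205 215 215 206 179 140 110
161 214 222 224 227 227 226 225 221 208 173 148 156 184 210 219 222 223 223 220 219 215 206 200 196 207 212 214 206 181 144
162 220 226 226 226 225 226 226 223 217 205 195 199 211 219 223 224 225 224 223 221 221 218 214 207 203 209 212 214 207 184
163 224 224 226 226 225 225 225 225 223 221 219 219 220 222 224 225 224 223 223 223 223 223 221 216 214 210 211 212 217 208
164 222 225 226 225 226 226 225 224 224 224 223 223 223 224 223 222 224 224 223 223 222 223 222 222 221 218 213 213 215 215
165 225 225 223 224 225 225 224 225 225 223 224 223 224 225 224 224 223 224 224 224 223 224 224 223 222 221 218 216 216 217
```

```bash
python3 - <<'E'
from h import *
gr=cv2.cvtColor(cv2.imread("raw_hov.png"),cv2.COLOR_BGR2GRAY).astype(float)
ys=np.arange(137,147); xs=[]
for y in ys:
    for x in range(336,345):
        if gr[y,x]<145<=gr[y,x+1]: xs.append(x+(145-gr[y,x])/(gr[y,x+1]-gr[y,x])); break
m=np.polyfit(ys,xs,1); print("meas slope",m[0],"x@142",np.polyval(m,142),np.std(xs-np.polyval(m,ys)))
p=np.array([516.35,-167.71,209.8]); y=.2546; xh=np.array([np.cos(y),np.sin(y),0]); yh=np.array([-np.sin(y),np.cos(y),0])
for th in (0,8,10,12,13.6,16):
    t=np.radians(th); ax=np.sin(t)*xh-np.cos(t)*np.array([0,0,1]); side=np.cos(t)*xh+np.sin(t)*np.array([0,0,1])
    g=p+[0,0,18.7]-1.5*side+2.3*ax
    o=[]
    for sx,sy in((-18,-15),(-18,15),(18,-15),(18,15)):
        a,b=[proj("scene",g+sx*side+sy*yh+k*ax) for k in (30,-20)]
        q=(a[0]-b[0])/(a[1]-b[1]); o+= [round(q,3), round(a[0]+q*(142-a[1]),1)]
    nose=proj("scene",g+72*ax); tip=proj("scene",g+84*ax)
    print(th,o,nose.round(1),tip.round(1))
E
```

```text
meas slope -0.35494986725433936 x@142 339.5700863052545 0.08411120089679801
0 [np.float64(-0.157), np.float64(341.9), np.float64(-0.151), np.float64(338.2), np.float64(-0.14), np.float64(331.7), np.float64(-0.133), np.float64(327.9)] [332.3 159.8] [331.9 162.6]
8 [np.float64(-0.328), np.float64(341.8), np.float64(-0.322), np.float64(338.9), np.float64(-0.306), np.float64(330.9), np.float64(-0.3), np.float64(327.8)] [329.6 158.6] [328.8 161.2]
10 [np.float64(-0.375), np.float64(341.8), np.float64(-0.369), np.float64(339.1), np.float64(-0.352), np.float64(330.7), np.float64(-0.346), np.float64(327.8)] [329.  158.3] [328.  160.8]
12 [np.float64(-0.424), np.float64(341.8), np.float64(-0.419), np.float64(339.3), np.float64(-0.399), np.float64(330.4), np.float64(-0.394), np.float64(327.7)] [328.3 157.9] [327.3 160.4]
13.6 [np.float64(-0.465), np.float64(341.9), np.float64(-0.46), np.float64(339.5), np.float64(-0.439), np.float64(330.2), np.float64(-0.433), np.float64(327.7)] [327.8 157.6] [326.7 160. ]
16 [np.float64(-0.53), np.float64(341.9), np.float64(-0.525), np.float64(339.9), np.float64(-0.502), np.float64(329.9), np.float64(-0.496), np.float64(327.6)] [327.  157.1] [325.8 159.5]
```

```bash
python3 - <<'E'
from h import *
gr=cv2.GaussianBlur(cv2.imread("raw_lift.png"),(0,0),.7).astype(float).mean(2)
for nm,rng,sg in(("left",range(249,259),1),("right",range(258,270),-1)):
    P=[]
    for y in range(201,216):
        r=gr[y]; d=[(sg*(r[x+1]-r[x-1]),x) for x in rng]; v,x=max(d)
        a,b,c=[sg*(r[x+k+1]-r[x+k-1]) for k in(-1,0,1)]; P.append((y,x+.5*(a-c)/(a-2*b+c)))
    P=np.array(P); m=np.polyfit(P[:,0],P[:,1],1); print(nm,m[0],np.polyval(m,208),np.std(P[:,1]-np.polyval(m,P[:,0])))
p=np.array([485.1,185.54,158.49]); y=-.242; xh=np.array([np.cos(y),np.sin(y),0]); yh=np.array([-np.sin(y),np.cos(y),0]);z=np.array([0,0,1])
g=p+18.7*z-1.5*xh-2.3*z
for sx,sy in((-18,-15),(-18,15),(18,-15),(18,15)):
    a,b=[proj("scene",g+sx*xh+sy*yh-k*z) for k in (30,-20)]; q=(a[0]-b[0])/(a[1]-b[1]); print(sx,sy,q,a[0]+q*(208-a[1]),a,b)
E
```

```text
left 0.06932636090239917 254.01937881773804 1.5446596149398897
right 0.37801812714711813 262.4762190587988 2.8704378565881012
-18 -15 -0.028946222120917374 265.62884932768065 [265.42822757 214.93084424] [265.78977653 202.44047657]
-18 15 -0.011060989394802071 256.4463546724454 [256.33580537 217.99452181] [256.47419491 205.48302452]
18 -15 -0.017993414140946264 260.005545327334 [260.01502936 207.4729166 ] [260.2390622  195.02209202]
18 15 -0.0005330201976502846 251.0411680381059 [251.03987399 210.42777258] [251.04652284 197.95383975]
```

>>> step_arm(increments=[[[0, 0, 0], 0.12], [[0, 0, 0], 0.12], [[0, 0, 0], 0.12], [[0, 0, 0], 0.12], [[0, 0, 0], 0.12], [[0, 0, 0], 0.12], [[0, 0, 0], 0.12], [[0, 0, 0], 0.12]])

```text
time_s: 19.83
position: [516.5, -167.6, 209.6]
eef_rot: [-3.142, 0.0, -0.71]
force: [-0.4, -0.4, -1.0]
opening: 29.0
grasp_force: 56.2
```

>>> step_arm(increments=[[[0, 0, 0], 0.12], [[0, 0, 0], 0.12], [[0, 0, 0], 0.12], [[0, 0, 0], 0.12], [[0, 0, 0], 0.12], [[0, 0, 0], 0.12], [[0, 0, 0], 0.12], [[0, 0, 0], 0.12]])

```text
time_s: 20.5
position: [516.4, -167.5, 209.6]
eef_rot: [3.142, 0.0, -1.67]
force: [0.0, 0.4, -1.2]
opening: 28.7
grasp_force: 56.2
```

>>> step_arm(increments=[[[-10, 4, 0], 0.12], [[-20, 8, 0], 0.03], [[-28, 11.3, 0], 0], [[-28, 11.3, 0], 0], [[-28, 11.3, 0], 0], [[-28, 11.3, 0], 0], [[-28, 11.3, 0], 0], [[-28, 11.3, 0], 0]])

```text
time_s: 21.17
position: [483.6, 44.7, 209.9]
eef_rot: [-3.141, 0.0, -1.814]
force: [1.0, 0.4, -2.4]
opening: 28.8
grasp_force: 56.2
```

>>> step_arm(increments=[[[-28, 11.3, 0], 0], [[-28, 11.3, 0], 0], [[-18, 7.3, 0], 0], [[-9, 3.7, 10], 0], [[0, 0, 25], 0], [[0, 0, 25], 0], [[0, 0, 15], 0], [[0, 0, 0], 0]])

```text
time_s: 21.83
position: [468.8, 130.4, 130.9]
eef_rot: [3.137, -0.004, -1.814]
force: [-1.0, -1.0, -1.5]
opening: 28.6
grasp_force: 56.1
```

>>> step_arm(increments=[[[0, 0, 12], 0], [[0, 0, 15], 0], [[0, 0, 8], 0], [[0, 0, 0], 0], [[0, 0, 0], 0]], grip=0, squeeze=20)

```text
time_s: 22.25
position: [471.5, 131.7, 100.0]
eef_rot: [-3.142, -0.0, -1.812]
force: [0.2, -0.0, -1.0]
opening: 28.9
grasp_force: 56.1
```

>>> step_arm(increments=[[[-6, 0, 0], 0], [[-8, 0, 0], 0], [[-6, 0, 0], 0], [[-3, 0, 0], 0], [[0, 0, 0], 0], [[0, 0, 0], 0]])

```text
time_s: 22.75
position: [476.7, 154.7, 99.6]
eef_rot: [3.141, -0.0, -1.811]
force: [-0.9, -0.5, -2.1]
opening: 28.6
grasp_force: 56.1
```

>>> step_arm(increments=[[[-1, 0, 0], 0], [[-1, 0, 0], 0], [[-1, 0, 0], 0], [[0, 0, 0], 0]])

```text
time_s: 23.08
position: [477.6, 157.3, 99.6]
eef_rot: [-3.142, 0.0, -1.812]
force: [-0.8, 0.1, -1.7]
opening: 28.9
grasp_force: 56.1
```

>>> step_arm(increments=[[[-1, 0, 0], 0], [[-1, 0, 0], 0], [[0, 0, 0], 0]])

```text
time_s: 23.33
position: [478.0, 159.3, 99.6]
eef_rot: [-3.142, 0.0, -1.812]
force: [0.4, -0.5, -1.5]
opening: 28.7
grasp_force: 56.1
```

>>> step_arm(increments=[[[-1, 0, 0], 0], [[-1, 0, 0], 0], [[0, 0, 0], 0]])

```text
time_s: 23.58
position: [478.4, 161.1, 99.6]
eef_rot: [3.142, -0.0, -1.812]
force: [-0.2, -0.0, -0.2]
opening: 29.0
grasp_force: 56.1
```

>>> step_arm(increments=[[[-1, 0, 0], 0], [[-1, 0, 0], 0], [[0, 0, 0], 0]])

```text
time_s: 23.83
position: [478.6, 162.3, 99.5]
eef_rot: [3.141, -0.002, -1.812]
force: [-0.5, -4.6, -0.6]
opening: 28.7
grasp_force: 56.3
```

>>> step_arm(increments=[[[-1, 0, 0], 0], [[-1, 0, 0], 0], [[0, 0, 0], 0], [[0, 0, 0], 0]])

```text
time_s: 24.17
position: [478.9, 163.7, 99.4]
eef_rot: [3.141, -0.002, -1.812]
force: [0.4, -6.1, -0.5]
opening: 28.5
grasp_force: 56.4
```

>>> step_arm(increments=[[[-1, 0, 0], 0], [[0, 0, 0], 0], [[0, 0, 0], 0]])

```text
time_s: 24.42
position: [479.1, 164.6, 99.4]
eef_rot: [3.141, -0.003, -1.812]
force: [-0.2, -6.6, -0.3]
opening: 28.7
grasp_force: 56.4
```

>>> step_arm(increments=[[[-1, 0, 0], 0], [[-1, 0, 0], 0], [[0, 0, 0], 0], [[0, 0, 0], 0]])

```text
time_s: 24.75
position: [479.5, 166.4, 99.3]
eef_rot: [3.141, -0.003, -1.812]
force: [1.1, -6.7, -0.1]
opening: 28.5
grasp_force: 56.3
```

>>> step_arm(increments=[[[2, 0, 0], 0], [[6, 0, 0], 0], [[10, 0, 0], 0], [[10, 0, 0], 0], [[8, 0, -5], 0], [[0, 0, -15], 0], [[0, 0, -25], 0], [[0, 0, -25], 0]])

```text
time_s: 25.42
position: [470.9, 131.9, 170.5]
eef_rot: [3.141, -0.001, -1.812]
force: [1.1, 0.4, -1.8]
opening: 28.8
grasp_force: 56.1
```

>>> step_arm(increments=[[[8, -3.2, -20], 0], [[20, -8, -15], 0], [[28, -11.3, -5], 0], [[28, -11.3, 0], 0], [[28, -11.3, 0], 0], [[28, -11.3, 0], 0], [[28, -11.3, 0], 0], [[28, -11.3, 0], 0]])

```text
time_s: 26.08
position: [501.1, -78.1, 210.3]
eef_rot: [-3.14, 0.001, -1.812]
force: [0.1, 1.0, -1.9]
opening: 29.2
grasp_force: 56.1
```

>>> step_arm(increments=[[[28, -11.3, 0], 0], [[28, -11.3, 0], 0], [[20, -8, 0], -0.06], [[9, -3.5, 0], -0.12], [[0, 0, 0], -0.12], [[0, 0, 0], -0.12], [[0, 0, 0], -0.12], [[0, 0, 0], -0.12]])

```text
time_s: 26.75
position: [514.3, -167.4, 210.0]
eef_rot: [-3.141, 0.0, -1.147]
force: [-1.3, 0.2, -2.1]
opening: 28.8
grasp_force: 56.1
```

>>> step_arm(increments=[[[0, 0, 0], -0.12], [[0, 0, 0], -0.12], [[0, 0, 0], -0.12], [[0, 0, 0], -0.12], [[0, 0, 0], -0.12], [[0, 0, 0], -0.12], [[0, 0, 0], -0.12], [[0, 0, 0], -0.12]])

```text
time_s: 27.42
position: [514.4, -167.2, 210.1]
eef_rot: [-3.141, -0.001, -0.186]
force: [0.3, 0.6, -1.7]
opening: 29.0
grasp_force: 56.1
```

>>> step_arm(increments=[[[0, 0, 0], -0.12], [[0, 0, 0], -0.12], [[0, 0, 0], -0.12], [[0, 0, 0], -0.11], [[0, 0, 0], 0], [[0, 0, 0], 0], [[0, 0, 0], 0]])

```text
time_s: 28.0
position: [514.6, -167.0, 209.9]
eef_rot: [-3.142, -0.0, 0.274]
force: [0.1, -0.1, -2.4]
opening: 29.0
grasp_force: 56.1
```

```bash
cat > ang.py <<'E'
from h import *
import sys
b=viewer.read_camera("scene")[:,:,::-1].copy(); s=env.sense(); cv2.imwrite(sys.argv[1],b)
gr=cv2.cvtColor(b,cv2.COLOR_BGR2GRAY).astype(float)
p=s["position"]; y=s["eef_rot"][2]; print(p,s["eef_rot"],s["time_s"])
xh=np.array([np.cos(y),np.sin(y),0]); yh=np.array([-np.sin(y),np.cos(y),0])
for th in (0,8,10,12,14,16):
    t=np.radians(th); ax=np.sin(t)*xh-np.cos(t)*np.array([0,0,1]); side=np.cos(t)*xh+np.sin(t)*np.array([0,0,1])
    g=p+[0,0,18.7]-1.5*side+2.3*ax
    a,c=[proj("scene",g-18*side-15*yh+k*ax) for k in (30,-20)]
    print(th,"slope",((a-c)[0]/(a-c)[1]).round(3),a.round(1),c.round(1),"nose",proj("scene",g+72*ax).round(1),"tip",proj("scene",g+84*ax).round(1))
for r in range(128,166): print(r,*gr[r,316:348].astype(int))
E
python3 ang.py raw_hov2.png
```

```text
[ 514.69572049 -166.95151942  209.80200211] [-3.14155790e+00 -3.42204342e-04  2.74968949e-01] 28.05
0 slope -0.158 [340.9 149.6] [342.9 137.1] nose [332.5 160.1] tip [332.1 163. ]
8 slope -0.33 [339.5 149.8] [343.4 138.1] nose [329.8 158.9] tip [329.  161.6]
10 slope -0.377 [339.2 149.8] [343.5 138.3] nose [329.1 158.6] tip [328.2 161.2]
12 slope -0.426 [338.8 149.7] [343.6 138.6] nose [328.5 158.2] tip [327.4 160.7]
14 slope -0.478 [338.5 149.7] [343.7 138.8] nose [327.8 157.8] tip [326.7 160.3]
16 slope -0.532 [338.1 149.7] [343.8 139.1] nose [327.2 157.4] tip [325.9 159.8]
128 222 223 222 221 221 218 215 210 207 201 195 170 117 68 52 45 37 30 26 24 31 26 28 27 33 66 113 140 136 122 121 137
129 223 223 222 221 222 219 219 218 214 212 205 183 152 119 102 88 51 32 32 31 31 36 40 36 37 77 134 174 173 151 139 146
130 223 223 222 221 219 220 220 219 219 218 217 207 187 174 156 127 79 36 32 35 45 54 60 58 52 84 134 173 184 179 167 170
131 222 221 221 221 219 219 218 219 218 220 220 216 213 201 179 136 79 37 28 43 59 76 82 81 73 78 109 143 165 180 181 176
132 219 222 219 219 218 217 220 2
[... 3455 characters left out ...]
 202 195 197 206 216 218 206 178 142 110
161 193 196 212 222 225 227 226 226 220 207 175 155 169 195 214 222 222 223 224 223 222 218 216 209 201 200 205 212 213 206 180 146
162 194 207 220 224 226 226 226 226 224 217 204 197 203 213 219 222 222 223 224 223 223 223 222 219 214 206 205 208 213 214 208 184
163 204 218 225 225 225 226 226 224 224 224 220 219 219 223 223 225 224 223 224 223 224 223 223 222 221 216 214 211 211 215 216 207
164 214 223 225 226 226 225 226 225 225 225 224 222 223 223 224 224 224 224 223 223 223 223 224 225 222 223 220 218 212 214 215 217
165 220 224 225 225 224 225 224 224 224 226 224 224 224 225 223 224 222 225 223 223 224 225 224 225 224 223 222 221 219 215 215 215
```

```bash
python3 - <<'E'
import numpy as np
def plan(p0,y0,p1,y1,zs):
    n=len(zs); w=np.ones(n); w[0]=.4; w[1]=.7; w[-1]=.3; w[-2]=.6; w/=w.sum()
    p=np.array(p0,float); y=y0; out=[]
    for i in range(n):
        tgt=np.array(p0)+w[:i+1].sum()*(np.array(p1)-p0); d=tgt-p
        r=[round(float(d[0]*np.cos(y)+d[1]*np.sin(y)),0),round(float(d[0]*np.sin(y)-d[1]*np.cos(y)),0)]
        p+=[r[0]*np.cos(y)+r[1]*np.sin(y), r[0]*np.sin(y)-r[1]*np.cos(y)]
        t=round((y0-y1)*w[:i+1].sum()-(y0-y),2); t=float(np.clip(t,-.12,.12)); y-=t; out.append([[int(r[0]),int(r[1]),zs[i]],round(t,2)])
    print(p,y); 
    for i in range(0,n,8): print(out[i:i+8])
plan([514.7,-167],.275,[477.6,149.3],-1.812,[0]*15+[10,20,25,25,20,10])
plan([477.6,149.3],-1.812,[514.7,-167],.275,[-20,-25,-25,-20,-15,-5]+[0]*15)
E
```

```text
[477.7956091  149.13019113] -1.8150000000000006
[[[1, -7, 0], 0.04], [[1, -11, 0], 0.08], [[1, -17, 0], 0.11], [[-1, -17, 0], 0.11], [[-3, -16, 0], 0.11], [[-5, -16, 0], 0.11], [[-7, -16, 0], 0.11], [[-8, -14, 0], 0.11]]
[[[-10, -14, 0], 0.11], [[-11, -13, 0], 0.11], [[-12, -11, 0], 0.11], [[-14, -9, 0], 0.11], [[-15, -9, 0], 0.11], [[-15, -6, 0], 0.11], [[-16, -5, 0], 0.11], [[-17, -3, 10], 0.11]]
[[[-16, -1, 20], 0.11], [[-17, 1, 25], 0.11], [[-17, 2, 25], 0.11], [[-9, 3, 20], 0.06], [[-5, 1, 10], 0.04]]
[ 514.90084171 -166.9794398 ] 0.2780000000000005
[[[6, -2, -20], -0.04], [[11, -4, -25], -0.08], [[17, -4, -25], -0.11], [[16, -2, -20], -0.11], [[17, 0, -15], -0.11], [[17, 1, -5], -0.11], [[16, 4, 0], -0.11], [[16, 5, 0], -0.11]]
[[[16, 7, 0], -0.11], [[14, 8, 0], -0.11], [[13, 10, 0], -0.11], [[13, 12, 0], -0.11], [[11, 12, 0], -0.11], [[9, 14, 0], -0.11], [[8, 15, 0], -0.11], [[6, 15, 0], -0.11]]
[[[5, 17, 0], -0.11], [[2, 16, 0], -0.11], [[1, 17, 0], -0.11], [[-1, 10, 0], -0.06], [[0, 5, 0], -0.04]]
```

>>> step_arm(increments=[[[1, -7, 0], 0.04], [[1, -11, 0], 0.08], [[1, -17, 0], 0.11], [[-1, -17, 0], 0.11], [[-3, -16, 0], 0.11], [[-5, -16, 0], 0.11], [[-7, -16, 0], 0.11], [[-8, -14, 0], 0.11]])

```text
time_s: 28.72
position: [500.0, -48.1, 209.7]
eef_rot: [-3.141, -0.0, -0.51]
force: [-0.3, 0.3, -2.8]
opening: 29.2
grasp_force: 56.1
```

>>> step_arm(increments=[[[-10, -14, 0], 0.11], [[-11, -13, 0], 0.11], [[-12, -11, 0], 0.11], [[-14, -9, 0], 0.11], [[-15, -9, 0], 0.11], [[-15, -6, 0], 0.11], [[-16, -5, 0], 0.11], [[-17, -3, 10], 0.11]])

```text
time_s: 29.38
position: [485.5, 86.1, 201.4]
eef_rot: [-3.138, 0.001, -1.389]
force: [0.2, 0.8, -2.1]
opening: 28.7
grasp_force: 56.2
```

>>> step_arm(increments=[[[-16, -1, 20], 0.11], [[-17, 1, 25], 0.11], [[-17, 2, 25], 0.11], [[-9, 3, 20], 0.06], [[-5, 1, 10], 0.04], [[0, 0, 0], 0], [[0, 0, 0], 0]])

```text
time_s: 29.97
position: [476.9, 149.2, 99.5]
eef_rot: [3.141, -0.001, -1.811]
force: [0.8, 0.6, -1.2]
opening: 28.6
grasp_force: 56.0
```

>>> step_arm(increments=[[[-4, 0, 0], 0], [[-5, 0, 0], 0], [[-3, 0, 0], 0], [[-2, 0, 0], 0], [[-2, 0, 0], 0], [[-1, 0, 0], 0], [[-1, 0, 0], 0], [[-1, 0, 0], 0]])

```text
time_s: 30.63
position: [481.2, 166.4, 99.8]
eef_rot: [3.141, -0.002, -1.812]
force: [0.9, -7.5, 3.4]
opening: 28.6
grasp_force: 56.8
```

>>> step_arm(increments=[[[-1, 0, 0], 0], [[-1.3, 0, 0], 0], [[0, 0, 0], 0], [[0, 0, 0], 0]])

```text
time_s: 30.97
position: [481.5, 168.5, 99.5]
eef_rot: [3.141, -0.002, -1.812]
force: [-0.6, -4.6, 0.6]
opening: 28.7
grasp_force: 56.5
```

>>> step_arm(increments=[[[-1.4, 0, 0], 0], [[0, 0, 0], 0], [[0, 0, 0], 0], [[5, 0, 0], 0], [[9, 0, 0], 0], [[9, 0, 0], 0]])

```text
time_s: 31.47
position: [476.7, 148.7, 99.5]
eef_rot: [3.142, 0.001, -1.812]
force: [-1.0, 0.2, -1.7]
opening: 28.8
grasp_force: 56.1
```

>>> step_arm(increments=[[[6, -2, -20], -0.04], [[11, -4, -25], -0.08], [[17, -4, -25], -0.11], [[16, -2, -20], -0.11], [[17, 0, -15], -0.11], [[17, 1, -5], -0.11], [[16, 4, 0], -0.11], [[16, 5, 0], -0.11]])

```text
time_s: 32.13
position: [490.2, 29.8, 210.3]
eef_rot: [-3.139, 0.0, -1.027]
force: [0.6, -0.7, -2.6]
opening: 28.8
grasp_force: 56.1
```

>>> step_arm(increments=[[[16, 7, 0], -0.11], [[14, 8, 0], -0.11], [[13, 10, 0], -0.11], [[13, 12, 0], -0.11], [[11, 12, 0], -0.11], [[9, 14, 0], -0.11], [[8, 15, 0], -0.11], [[6, 15, 0], -0.11]])

```text
time_s: 32.8
position: [505.9, -103.1, 209.6]
eef_rot: [-3.141, -0.0, -0.147]
force: [0.4, 0.9, -1.7]
opening: 28.9
grasp_force: 56.1
```

>>> step_arm(increments=[[[5, 17, 0], -0.11], [[2, 16, 0], -0.11], [[1, 17, 0], -0.11], [[-1, 10, 0], -0.06], [[0, 5, 0], -0.04], [[0, 0, 0], 0], [[0, 0, 0], 0]])

```text
time_s: 33.38
position: [513.8, -167.7, 209.4]
eef_rot: [-3.141, -0.0, 0.276]
force: [-0.1, -0.3, -1.3]
opening: 28.8
grasp_force: 56.1
```

```bash
sed -i 's/^for r in range.*$/m=[]\nfor r in range(138,160):\n    v=gr[r]; f=lambda rng,sg,L:next((x+(L-v[x])\/(v[x+1]-v[x]) for x in rng if (v[x]-L)*sg<0<=(v[x+1]-L)*sg),0)\n    print(r,"R",round(f(range(330,346),1,145) if r<148 else f(range(329,336),1,125),2),"L",round(f(range(320,331),-1,125),2))/' ang.py; python3 ang.py raw_hov3.png; python3 - <<'E'
import cv2
g=cv2.cvtColor(cv2.imread("raw_hov3.png"),cv2.COLOR_BGR2GRAY)
for r in range(157,163): print(r,*g[r,320:334])
E
```

```text
[ 513.84334324 -167.37852261  209.53659305] [-3.14127420e+00 -2.05613117e-04  2.76135615e-01] 33.4333
0 slope -0.158 [341.2 149.8] [343.1 137.2] nose [332.8 160.3] tip [332.4 163.1]
8 slope -0.33 [339.8 149.9] [343.7 138.2] nose [330.1 159.1] tip [329.2 161.7]
10 slope -0.377 [339.5 149.9] [343.8 138.4] nose [329.4 158.7] tip [328.5 161.3]
12 slope -0.427 [339.1 149.9] [343.9 138.7] nose [328.7 158.4] tip [327.7 160.9]
14 slope -0.478 [338.7 149.8] [344.  138.9] nose [328.1 158. ] tip [326.9 160.4]
16 slope -0.533 [338.4 149.8] [344.  139.2] nose [327.4 157.6] tip [326.2 160. ]
138 R 340.92 L 328.8
139 R 340.53 L 328.26
140 R 340.15 L 326.77
141 R 339.69 L 321.6
142 R 339.23 L 0
143 R 338.7 L 325.41
144 R 338.31 L 325.82
145 R 338.07 L 325.6
146 R 337.77 L 324.57
147 R 337.67 L 322.16
148 R 0 L 322.88
149 R 0 L 323.59
150 R 0 L 324.3
151 R 0 L 325.17
152 R 0 L 325.82
153 R 0 L 325.85
154 R 332.23 L 325.62
155 R 331.11 L 325.23
156 R 330.51 L 324.78
157 R 330.09 L 324.6
158 R 329.3 L 324.98
159 R 0 L 325.52
157 202 199 200 188 156 104 54 28 35 72 121 166 192 202
158 194 198 205 200 174 124 70 44 68 111 157 191 204 207
159 207 214 220 215 195 149 103 87 115 155 195 215 218 218
160 221 224 225 222 209 173 139 136 162 194 215 221 221 223
161 226 226 226 224 217 199 179 181 199 216 221 222 223 223
162 225 227 226 226 223 217 211 211 218 222 223 223 224 224
```

>>> step_arm(increments=[[[2, 0.3, 8], 0], [[3, 0.4, 12], 0], [[2, 0.3, 8], 0], [[1.2, 0, 5], 0], [[1.2, 0, 5], 0], [[0.5, 0, 2], 0], [[0, 0, 0], 0]])

```text
time_s: 34.02
position: [523.9, -165.4, 169.0]
eef_rot: [-3.141, 0.001, 0.278]
force: [-0.2, -0.1, -2.1]
opening: 28.8
grasp_force: 56.1
```

>>> step_arm(increments=[[[0.5, 0, 2], 0], [[0.5, 0, 2], 0], [[0, 0, 0], 0]])

```text
time_s: 34.27
position: [525.0, -165.3, 165.5]
eef_rot: [-3.142, -0.0, 0.278]
force: [-0.5, -0.7, -2.0]
opening: 28.8
grasp_force: 56.1
```

>>> step_arm(increments=[[[0.5, 0, 2], 0], [[0, 0, 0], 0], [[0, 0, 0], 0]])

```text
time_s: 34.52
position: [525.6, -165.3, 163.9]
eef_rot: [3.141, -0.0, 0.278]
force: [-0.4, 0.3, 0.3]
opening: 29.2
grasp_force: 56.3
```

```bash
python3 - <<'E'
from h import *
b=viewer.read_camera("scene")[:,:,::-1].copy(); t=viewer.read_camera("top")[:,:,::-1].copy(); s=env.sense()
print(s["position"],s["force"],s["time_s"])
a=cv2.resize(b[130:190,295:355],None,fx=9,fy=9,interpolation=cv2.INTER_CUBIC)
for c,P in (((0,0,255),[543.2,-160.1,96.3]),):
    q=(proj("scene",P)+.5-[295,130])*9; cv2.circle(a,(int(q[0]),int(q[1])),2,c,-1)
tt=cv2.resize(t[185:225,320:350],None,fx=8,fy=8,interpolation=cv2.INTER_CUBIC); o=np.zeros((540,240,3),np.uint8); o[:320]=tt
cv2.imwrite("pics/touch.png",np.hstack([a,o]))
E
```

```text
[ 525.5940798  -165.29404512  163.89912301] [-1.14090981  0.82347497  0.59991775] 34.6167
```

View pics/touch.png

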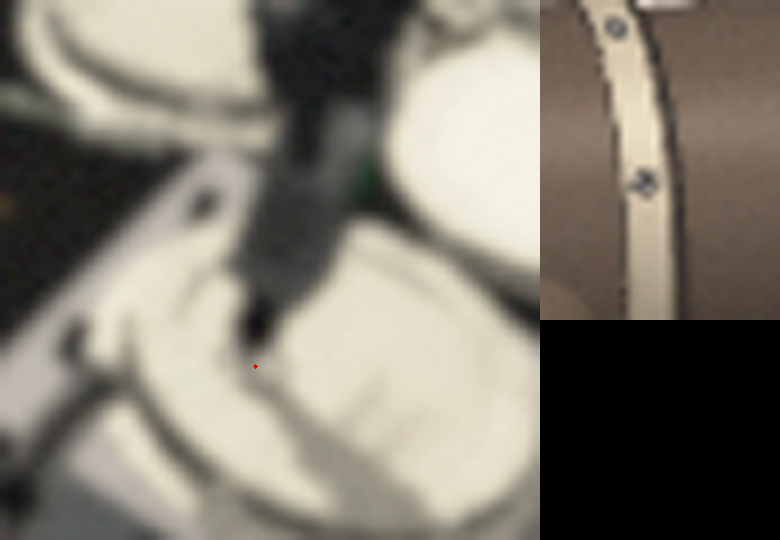

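The nose sits just above the predicted ring centre at (254,366), but the pale foot is hard to make out against the panel. I'll check the numbers.

```bash
python3 - <<'E'
from h import *
f=[];B=[]
for i in range(3): B.append(viewer.read_camera("scene").astype(float)); f.append(env.sense()["force"])
print(np.mean(f,0),env.sense()["time_s"])
b=np.mean(B,0).mean(2); a=cv2.imread("raw_scene0.png").astype(float).mean(2)
for n,g in(("now",b),("before",a)):
    print(n)
    for r in range(160,178): print(r,*g[r,313:335].astype(int))
P=np.array([525.6,-165.3,163.9]); y=.278; xh=np.array([np.cos(y),np.sin(y),0])
for th in(12,13.6,15):
    t=np.radians(th); ax=np.sin(t)*xh-np.cos(t)*np.array([0,0,1]); side=np.cos(t)*xh+np.sin(t)*np.array([0,0,1])
    g=P+[0,0,18.7]-1.5*side+2.3*ax; print(th,(g+83.4*ax).round(1),proj("scene",g+83.4*ax).round(1),"nose",proj("scene",g+72*ax).round(1))
print("ring",proj("scene",[543.2,-160.1,96.3]))
E
```

```text
[-0.68051721 -0.59448737 -0.13516002] 34.7667
now
160 220 218 210 196 187 190 177 145 107 80 70 66 65 64 64 65 72 90 130 177 208 215
161 219 217 206 187 190 205 203 182 142 96 68 68 67 67 70 72 88 120 163 198 213 218
162 217 212 197 190 203 215 216 201 162 103 63 59 64 70 74 90 120 157 192 210 218 219
163 216 207 196 201 214 219 216 201 158 96 49 45 56 73 93 122 159 192 210 217 220 219
164 214 204 199 210 218 219 213 189 136 76 36 35 58 93 130 164 192 210 217 219 220 220
165 213 206 206 215 219 218 208 172 112 53 24 34 72 126 172 197 212 218 219 219 220 220
166 216 214 214 217 221 218 205 166 101 44 27 45 92 152 197 214 218 219 219 219 220 221
167 219 218 216 217 220 216 202 168 111 57 40 66 117 173 209 219 218 219 218 219 221 220
168 219 218 215 217 217 210 192 165 121 82 75 102 143 187 214 219 219 218 219 219 220 220
169 220 220 219 220 217 205 186 168 137 111 120 145 164 188 210 218 220 219 219 219 219 219
170 221 223 223 221 216 205 190 178 155 135 147 169 178 184 203 215 219 219 219 220 219 219
171 219 222 220 218 218 212 201 190 167 146 149 166 174 183 201 214 219 219 219 219 2
[... 1733 characters left out ...]
 217 219 220 220 219 217 215
173 206 216 220 221 221 218 215 210 202 195 198 200 204 208 216 219 220 220 219 218 216 211
174 193 212 218 221 219 218 215 216 212 207 206 206 208 216 218 218 221 220 219 216 212 205
175 171 204 217 219 219 218 216 218 217 216 215 215 218 218 220 219 221 220 215 209 201 198
176 142 179 207 216 220 221 220 221 219 220 220 219 219 220 220 220 217 215 208 201 195 195
177 110 147 184 208 218 221 221 222 222 219 220 220 220 220 220 219 218 214 206 198 193 197
12 [ 541.3 -160.8   98.5] [323.4 169.9] nose [324.4 167.6]
13.6 [ 543.6 -160.2   99. ] [322.8 169.5] nose [323.9 167.3]
15 [ 545.5 -159.6   99.4] [322.3 169.2] nose [323.4 167. ]
ring [322.83412675 170.18796241]
```

>>> step_arm(increments=[[[0.25, 0, 1], 0], [[0.25, 0, 1], 0], [[0.25, 0, 1], 0], [[0, 0, 0], 0], [[0, 0, 0], 0]])

```text
time_s: 35.18
position: [526.3, -165.0, 160.7]
eef_rot: [3.141, -0.0, 0.278]
force: [0.1, -0.2, 1.1]
opening: 28.9
grasp_force: 56.5
```

```bash
python3 - <<'E'
from h import *
f=[]
for i in range(8): viewer.read_camera("scene"); f.append(env.sense()["force"])
print(np.mean(f,0),env.sense()["position"],env.sense()["time_s"])
E
```

```text
[-0.43860062 -0.28518357  1.5312875 ] [ 526.22484224 -165.03498214  160.64889587] 35.5833
```

>>> step_arm(increments=[[[0.2, 0, 0.8], 0], [[0, 0, 0], 0], [[0, 0, 0], 0], [[0, 0, 0], 0]])

```text
time_s: 35.92
position: [526.4, -164.9, 159.8]
eef_rot: [3.142, 0.0, 0.278]
force: [-0.7, 0.2, 1.7]
opening: 28.6
grasp_force: 56.6
```

```bash
python3 - <<'E'
from h import *
f=[]
for i in range(8): viewer.read_camera("scene"); f.append(env.sense()["force"])
s=env.sense(); print(np.mean(f,0),s["position"],s["time_s"]); 
if 1.2<np.mean(f,0)[2]<3: print(job.close_job())
E
```

```text
[-0.80615157 -0.55857177  1.94709968] [ 526.3718961  -164.94434527  159.79541825] 36.3167
the job is handed in; nothing more can be done
None
```

The job is handed in at about 36 s with the gauge still held: zero checked on the disc for about 1.2 s, then the foot set inside the ring at about half-way (about 3.7 N); since the tool cannot tilt, I pivoted the gauge in the grip against the dock tower, so squareness to the panel is measured only to about 1–2°.

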